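# Release the jammed reader tray by its hidden rear catch

## Task

The cartridge reader has lost power with a test cartridge shut inside. Sweep a fingertip along the low ledge behind its cover to find the hidden release notch and press the pad inside down until the tray springs part-way out at the front; then put a fingertip into the tray behind its front wall and draw the tray fully out to its stop. Work gently, do not grip, lift or touch the cartridge, and leave the things standing round the reader where they are.

Things in the scene. Friction and masses are not known exactly. Their poses are not given: they have to be found in the camera images.
- reader: Benchtop cartridge reader, fixed, 145 mm deep (x), 300 wide (y), 70 high. Origin: middle of its footprint, on the bench. Own -x: front with the tray, +x: rear, +y: left seen from the robot. White cover from x = -70 to 42 mm, full width, top z = 70, rear wall upright at x = 42. Behind it lies the low rear ledge (ledge_mid). The flat front wall of the tray is at x = -75 when shut.
- ledge_mid (a point): Middle of the rear ledge's top, reader x = 56, y = 0, z = 40 mm, axes as the reader's. The flat hard ledge is 28 mm deep (x 42 to 70), y = -67 to 67; at each end a housing corner, x to 72, stands 4 mm higher. One notch hidden behind the cover: 54 mm along y, open to top and rear, the release pad its floor 10 mm down (z = 30). Its place differs by reader: centre anywhere from y = -34 to 34.
- reader_release (a joint): Release pad at the bottom of the notch: 0 as it rests, grows as it is pressed straight down, 0.007 m fully down; a spring resists with 2.5 N at the start and 4.5 N at the bottom. The tray is let go at about 0.005 m; the pad springs back when left. Where it is: see ledge_mid.
- reader_tray (a joint): Tray travel towards the front (the reader's own -x): 0 shut and latched, 0.09 m at the stop. On release a plunger springs it out to about 0.045 m, where it stays; from there it slides with about 1 N of drag and stays where it is left.
- tray_well (a point): Middle of the floor of the tray's empty front well, moves with the tray, axes as the reader's; shut: reader x = -51, y = 0, z = 20 mm, under the cover; in the open once the tray has sprung out. Well 38 mm in x (19 either side of this point), 96 in y. At its front the tray's front wall, 5 mm thick, 116 wide, top 25 mm above the well's floor; at its back a 9 mm high rib.
- tray_seat (a point): Middle of the floor of the cartridge seat in the tray, behind the well, moves with the tray; 46.5 mm behind (reader's +x) tray_well.
- cartridge: White test cartridge with a round blue cap, 62 x 47 x 21 mm, lying loose in the tray's seat inside the reader, its long side across the tray. Origin: centre of its underside. Not to be touched.
- dropper: Dropper bottle, 27 mm diameter, 84 mm high, stands upright on the bench in front of the reader, to the left. Origin: centre of its underside. Bystander.
- tube: Sample tube with red screw cap, 20 mm diameter, 66 mm high, stands upright on the bench in front of the reader, to the right. Origin: centre of its underside. Bystander.
- pouch: Swab pouch, 26 x 185 x 10 mm, lies on the bench in front of the reader, right of the tube, pointing away from the robot. Origin: centre of its underside, long along its own y. Bystander.

How it is judged:
By the outcome, as a careful person would: the job done as asked, in the order asked, and still so for the second after the job is handed in, with the robot touching nothing.
It also fails if it takes over 64 s, if anything falls off the work surface, if the arm or the gripper's body presses on something with over 40 N, if the wrist force passes 120 N, or if a joint passes its speed limit or range.

## Robot

A 6-joint arm with a two-finger parallel gripper is mounted at the origin on a cart in front of the work surface, level with it; the furniture and walls round the work are solid. World frame = base frame: x ahead of the robot, y to its left, z up, the work surface at z = 0. Lengths are in m, angles in rad, forces in N, time in s.
With the tool pointing down it reaches from about 0.25 to 0.775 m from the base axis. Payload 8.9 kg.
Tool frame: the origin (TCP) lies on the front face of the gripper's body, between the roots of the fingers; the fingertips stand 73 mm ahead of it and the grasp point (between the pads) lies manip.pinch_z ahead of it (manip.pinch_z is the distance from the TCP to the grasp point, in m); x points along the fingers, z is the direction in which the jaws open and shut, and the axes are right-handed (so a half turn about x gives the same grasp; the last joint's range is limited). The gripper opens to 85 mm and grips with 20 to 120 N. Pads are 22 mm wide; open, the fingers measure 114 mm over their backs; the gripper's body (76 mm by 85 mm) begins 54 mm behind the grasp point. The pads swing forward as they close: fully open they stand 13 mm farther back than shut.
Start: joints at [1.1, 0.291, -0.153, 1.127, 0, 1.431], TCP at [0.171, 0.496, 0.304] pointing down, gripper open.
Joint ranges: [-2.52, 2.52], [-0.91, 1.74], [-1.3, 1.37], [-1.96, 2.02], [-1.52, 1.47], [-3.14, 3.14]. Speed limits (rad/s): [2.22, 2.22, 2.79, 3.14, 3.14, 3.14].

## Interface

Orientations are given as a unit quaternion [w, x, y, z].
In Python, from workcell import manip gives the robot as it stands.
- The arm moves only by the tool apply_moves, never from a script. Its argument "deltas" is a list of rows, each an object with "translation": the shift along the tool's x, y, z in cm, a list of three; "rot": the turn, a rotation vector about the tool's x, y, z in rad, a list of three; "grip": the closure, from -1 (fully open) to 1 (shut). A call has exactly 10 rows; each row is the pose to reach, as a shift and turn from the pose commanded when the call began, along the tool's axes at that moment; what a row does not reach only later rows make up. A row lasts 1/8 s, in which the tool goes at most 62.5 mm and 10.7 degrees, less where a joint would pass 70% of its speed; a pose out of reach is approached as far as the arm can. A call with a gripper value outside its range is refused whole. The fingers move at their own pace and stop on an object; "grip_force" is the grip in N (left out, the last holds). Time passes only in rows, so rows that repeat a pose let the fingers close, or fill a call up. It gives the time, the measured TCP pose, the force and the opening at its end, in the units of the state.
- manip.state(): the state, without advancing time (a new reading comes with each control period).
- manip.capture(name): name is "side" or "top"; returns a dict with "image" (480x640x3 uint8, blue, green, red), "camera_matrix" (3x3 intrinsics, pixels), "cam_to_world" (4x4, takes a point from camera to world coordinates). Camera axes: x right, y down, z forward; pixel columns grow to the right and rows downward; lengths in m; the calibration is good to about 2 mm. A picture is of the moment at which its call begins. There is no depth.
- manip.job_done(): hands the job in, once; it reports no verdict.
Trained networks look in a picture, given as the dict that the camera call returned (one of the last four; its "shot" number tells which), for a name from the list of things; names that differ only in an ending like _2 or _b are one class to them, and where a whole thing is asked for, a point or a joint stands for the part that bears it (a point fixed in the world has none). Each returns a list of dicts, best first, with "score" (0 to 1); they miss things now and then, are a little off and sometimes report something else, mostly with a low value. They report only what shows in the picture. A call takes as long as a camera call.
- manip.find_in(picture, name): "position" ([column, row] in pixels, amid what is visible of it).
- manip.trace(picture, name): "pixels" (480x640 bool, what is visible of it) and "position" ([column, row] in pixels, amid what is visible of it).
The state is a dict: "time": time; "q": joint angles; "qd": joint speeds; "tau": joint torques, N m; "tcp_pos": TCP position; "ee_rot": TCP orientation; "ft_force": force on the tool from outside, world axes, zero at the start; "moment": the same for the moment, N m; "width": opening from 0.0 (shut) to 1.0 (fully open).
Only numpy, scipy, OpenCV 4.12 (cv2) and the standard library are available. Lean on these libraries where they do the work, as an engineer would, in place of code of your own. Each camera call takes 0.05 s, during which the arm holds its last target. There are 200 camera calls.

## Working session

There is one attempt and no reset: what is moved stays moved. The work goes in short steps, Python scripts to look and compute and a tool call to move; the robot and the scene stay as the last step left them, time stands still between calls to the robot, and variables do not carry over. Pictures are saved under pics/ and viewed, about 8 in all and at most 12, crops included, and the job is handed in when it is done.

Besides the shell and the picture viewer there is one more tool, called after ">>>" in YAML: its name, and indented under it one key for each argument. apply_moves: Moves the arm, as the interface text tells. Its arguments: {"type":"object","properties":{"deltas":{"type":"array"},"grip_force":{"type":"number"}},"required":["deltas"]}

```bash
mkdir -p pics; ls; cat > h.py <<'E'
import numpy as np, cv2
from workcell import manip
def ray(p,uv):
    K=np.array(p["camera_matrix"]);T=np.array(p["cam_to_world"])
    d=T[:3,:3]@np.linalg.solve(K,[uv[0],uv[1],1.]);return T[:3,3],d
def at_z(p,uv,z):
    o,d=ray(p,uv);return o+d*(z-o[2])/d[2]
def proj(p,X):
    K=np.array(p["camera_matrix"]);T=np.array(p["cam_to_world"])
    c=T[:3,:3].T@(np.array(X)-T[:3,3]);q=K@c;return q[:2]/q[2]
E
python3 - <<'E'
from h import *
print(manip.pinch_z, manip.state())
im=[]
for n in("top","side"):
    p=manip.capture(n);cv2.imwrite(f"pics/{n}0.png",p["image"]);print(n,np.round(p["cam_to_world"],3).tolist(),np.round(p["camera_matrix"],1).tolist())
    for o in("reader","dropper","tube","pouch"):
        print(o,[(np.round(r["position"],0),round(r["score"],2)) for r in manip.find_in(p,o)[:2]])
    t=manip.trace(p,"reader")
    if t:
        c=max(cv2.findContours(t[0]["pixels"].astype("uint8"),0,2)[0],key=cv2.contourArea);print(cv2.approxPolyDP(c,4,True)[:,0].tolist())
E
```

```text
pics
0.0539 {'time': 0.0, 'q': array([ 1.09972037e+00,  2.91289437e-01, -1.54128929e-01,  1.12671035e+00,
        3.96859510e-06,  1.43148169e+00]), 'qd': array([ 1.71640481e-03, -1.89300791e-05, -6.58808045e-04, -9.76690912e-04,
        1.90434700e-04,  1.04617906e-04]), 'tau': array([ 2.19297523e-03, -5.37144506e+01,  3.31368756e+01,  1.61046378e-02,
        4.60395165e-05,  2.29737748e-05]), 'tcp_pos': array([0.17083956, 0.49605622, 0.30332652]), 'ee_rot': array([ 0.57527858, -0.41079246,  0.57611546,  0.41035971]), 'ft_force': array([0.45354982, 0.76733543, 0.03710902]), 'moment': array([-0.01911181,  0.00241154,  0.00368079]), 'width': 1.0007580264449676}
top [[0.016, -0.981, 0.192, 0.372], [-1.0, -0.016, 0.002, -0.168], [0.001, -0.192, -0.981, 0.871], [0.0, 0.0, 0.0, 1.0]] [[521.2, 0.0, 329.9], [0.0, 521.2, 243.1], [0.0, 0.0, 1.0]]
reader [(array([335., 212.]), 0.7)]
dropper [(array([258., 278.]), 0.68)]
tube [(array([416., 292.]), 0.5)]
pouch [(array([454., 281.]), 0.91), (array([257., 277.]), 0.24)]
[[246, 175], [240, 235], [247, 243], [354, 256], [418, 257], [427, 251], [430, 188], [423, 172], [382, 170], [378, 181], [300, 175], [296, 162], [254, 160]]
side [[0.984, -0.059, 0.166, 0.418], [-0.177, -0.328, 0.928, -0.948], [-0.0, -0.943, -0.334, 0.367], [0.0, 0.0, 0.0, 1.0]] [[547.1, 0.0, 324.7], [0.0, 547.1, 230.9], [0.0, 0.0, 1.0]]
reader [(array([349., 278.]), 0.86)]
dropper [(array([268., 239.]), 0.9)]
tube [(array([272., 311.]), 0.84), (array([267., 241.]), 0.17)]
pouch [(array([279., 354.]), 0.96)]
[[300, 216], [301, 271], [317, 327], [417, 320], [419, 297], [407, 276], [390, 268], [377, 245], [383, 238], [375, 226], [367, 225], [360, 213]]
```

```bash
python3 - <<'E'
import cv2
a=cv2.imread("pics/top0.png")[130:350,220:500];b=cv2.imread("pics/side0.png")[170:420,220:480]
a=cv2.resize(a,None,fx=2.8,fy=2.8,interpolation=2);b=cv2.resize(b,None,fx=2.3,fy=2.3,interpolation=2)
cv2.imwrite("pics/a0.png",a[:600]);cv2.imwrite("pics/b0.png",b)
E
```

```text
(no output)
```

View pics/a0.png

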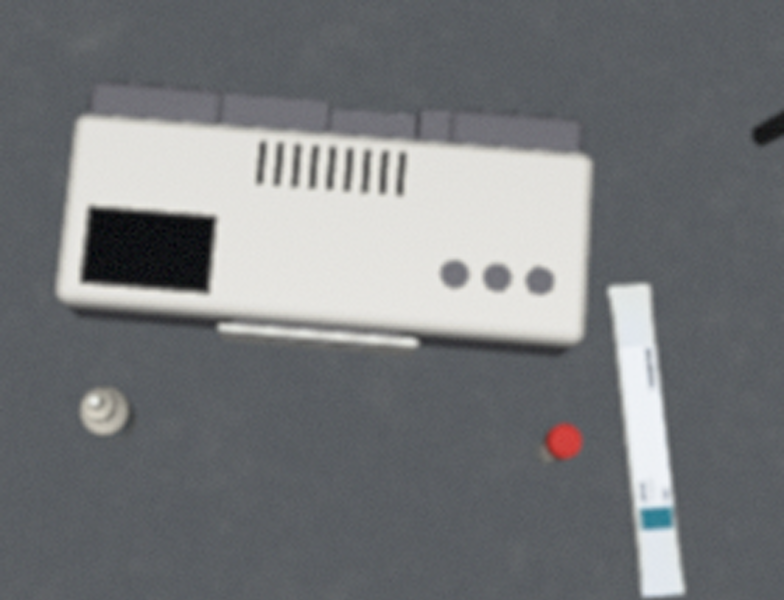

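View pics/b0.png

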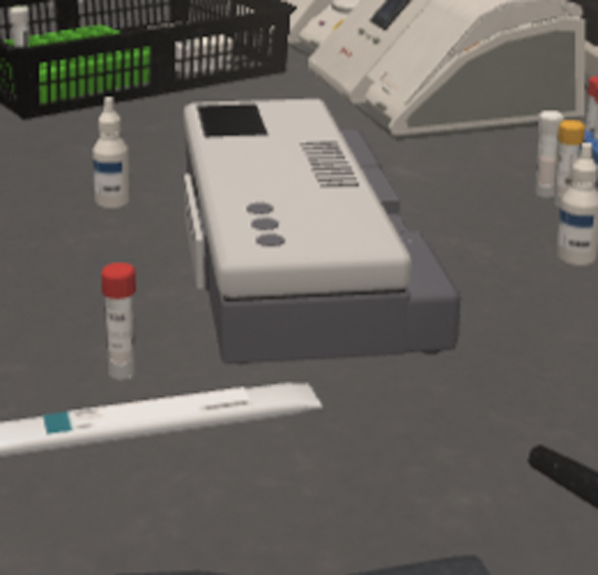

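The top view shows the cover, with its rear corners at crop (78,117) and (592,155). The rear ledge steps at crop columns about 328–418, which looks like the notch, right of centre at y≈-20 mm. The side view shows the tray shut, with the dropper and tube clear of its path.

```bash
cat >> h.py <<'E'
from scipy.spatial.transform import Rotation as R
def rot(s): 
    w,x,y,z=s["ee_rot"];return R.from_quat([x,y,z,w])
def load():
    d=np.load("reader.npy");return d[:2],d[2]
def delta(xyz_reader,s=None,yaw_off=0.):
    """shift (cm) and turn in tool axes to put TCP at reader-frame xyz, tool down, jaws along reader y"""
    s=s or manip.state();c,t=load();Z=R.from_euler("z",t)
    W=Z.apply(xyz_reader)+[*c,0]
    best=None
    for sg in(1,-1):
        x=np.array([0,0,-1.]);z=Z.apply([0,sg,0]);y=np.cross(z,x)
        T=R.from_matrix(np.c_[x,y,z]);r=rot(s)
        v=(r.inv()*T).as_rotvec()
        if best is None or np.linalg.norm(v)<np.linalg.norm(best):best=v
    return np.round(rot(s).inv().apply(W-s["tcp_pos"])*100,2),np.round(best,3)
def tcp_reader(s=None):
    s=s or manip.state();c,t=load();return np.round(R.from_euler("z",-t).apply(s["tcp_pos"]-[*c,0])*1000,1)
E
python3 - <<'E'
from h import *
from scipy.optimize import least_squares
p=manip.capture("top");q=manip.capture("side")
f=lambda L:[np.array(a)/2.8+[220,130] for a in L]
g=lambda L:[np.array(a)/2.3+[220,170] for a in L]
top=f([(76,115),(594,154),(584,344),(58,303)])
mod=np.array([[.042,.150,.07],[.042,-.150,.07],[-.07,-.150,.07],[-.07,.150,.07]])
for m,u in zip(mod,top):print(np.round(at_z(p,u,.07),4))
obs=[(p,u,m) for u,m in zip(top,mod)]+[(p,u,m) for u,m in zip(f([(218,326),(418,342)]),[[-.0725,.058,.045],[-.0725,-.058,.045]])]
obs+=[(p,u,m) for u,m in zip(f([(220,94),(456,113)]),[[.072,.067,.044],[.072,-.067,.044]])]
o2=[(q,u,m) for u,m in zip(g([(184,102),(322,100),(409,262),(216,268)]),[mod[3],mod[0],mod[1],mod[2]])]
def res(v,ob):
    Z=R.from_euler("z",v[2]);return np.concatenate([proj(c,Z.apply(m)+[v[0],v[1],0])-u for c,u,m in ob])
for ob in(obs,o2,obs+o2):
    s=least_squares(res,[.45,-.17,0],args=(ob,),loss="soft_l1");print(np.round(s.x,4),np.round(s.fun,1))
np.save("reader.npy",s.x if 0 else least_squares(res,[.45,-.17,0],args=(obs,),loss="soft_l1").x)
# predicted notch edges
c,t=load();Z=R.from_euler("z",t)
for u in f([(330,108),(418,112)]):
    w=at_z(p,u,.04);print("notch edge",np.round(Z.inv().apply(w-[*c,0]),4))
print(delta([.058,-.06,.16]),tcp_reader())
for n,h in(("dropper",.08),("tube",.066)):
  r=manip.find_in(p,n)
  if r:print(n,np.round(Z.inv().apply(at_z(p,r[0]["position"],h*.7)-[*c,0]),3))
E
```

```text
[ 0.6441 -0.0312  0.07  ]
[ 0.6256 -0.3283  0.07  ]
[ 0.5152 -0.3203  0.07  ]
[ 0.5338 -0.0263  0.07  ]
[ 0.5937 -0.177  -0.0634] [-0.8 -0.6  0.7 -0.3  1.2  0.6 -2.2  0.3 -0.1  1.1  0.3  1.   1.8 -1.3
 -2.3 -2. ]
[ 0.5942 -0.1839 -0.0776] [-1.1  0.3  1.3 -0.8  1.5 -0.8 -1.7  0.4]
[ 0.5941 -0.1777 -0.0671] [-0.2 -1.2  1.2 -0.2  1.5  0.7 -1.8 -0.4  0.2  0.7  0.6  0.9  2.4 -1.7
 -1.7 -2.1 -2.4 -0.6 -0.5 -1.9  1.1 -3.  -1.3 -1.5]
notch edge [0.0674 0.0039 0.04  ]
notch edge [ 0.0691 -0.0486  0.04  ]
(array([ 14.39, -69.08, -54.14]), array([-0.268, -0.   , -0.   ])) [-464.5  645.2  303.9]
dropper [-0.131  0.121  0.056]
tube [-0.112 -0.189  0.046]
```

```bash
python3 -c "
from h import *
print(delta([.058,.045,.2]))"
```

```text
(array([ 10.39, -66.29, -44.02]), array([-0.268,  0.   ,  0.   ]))
```

>>> apply_moves:
  deltas:
    - {"translation":[0,-5,-3.3],"rot":[0,0,0],"grip":1}
    - {"translation":[0,-10,-6.6],"rot":[0,0,0],"grip":1}
    - {"translation":[0,-15,-10],"rot":[-0.05,0,0],"grip":1}
    - {"translation":[0,-20,-13.3],"rot":[-0.1,0,0],"grip":1}
    - {"translation":[0,-25,-16.6],"rot":[-0.15,0,0],"grip":1}
    - {"translation":[0,-30,-20],"rot":[-0.2,0,0],"grip":1}
    - {"translation":[0,-35,-23.3],"rot":[-0.25,0,0],"grip":1}
    - {"translation":[0,-40,-26.6],"rot":[-0.268,0,0],"grip":1}
    - {"translation":[0,-45,-30],"rot":[-0.268,0,0],"grip":1}
    - {"translation":[0,-50,-33],"rot":[-0.268,0,0],"grip":1}

```text
time: 2.05
tcp_pos: [0.5372, 0.0195, 0.3041]
ee_rot: [0.516, -0.484, 0.516, 0.484]
ft_force: [1.0, 0.7, 0.6]
width: 0.003
```

```bash
python3 -c "
from h import *
print(delta([.058,.045,.2]),tcp_reader())"
```

```text
(array([ 10.41, -12.68, -14.74]), array([-0.001,  0.   ,  0.   ])) [-68.7 192.5 304.1]
```

>>> apply_moves:
  deltas:
    - {"translation":[0,-4,-4.6],"rot":[0,0,0],"grip":1}
    - {"translation":[0,-8,-9.2],"rot":[0,0,0],"grip":1}
    - {"translation":[0,-12.7,-14.7],"rot":[0,0,0],"grip":1}
    - {"translation":[0,-12.7,-14.7],"rot":[0,0,0],"grip":1}
    - {"translation":[4,-12.7,-14.7],"rot":[0,0,0],"grip":1}
    - {"translation":[8,-12.7,-14.7],"rot":[0,0,0],"grip":1}
    - {"translation":[12,-12.7,-14.7],"rot":[0,0,0],"grip":1}
    - {"translation":[14,-12.7,-14.7],"rot":[0,0,0],"grip":1}
    - {"translation":[15.4,-12.7,-14.7],"rot":[0,0,0],"grip":1}
    - {"translation":[15.4,-12.7,-14.7],"rot":[0,0,0],"grip":1}

```text
time: 3.3
tcp_pos: [0.6531, -0.1328, 0.1494]
ee_rot: [0.515, -0.483, 0.516, 0.484]
ft_force: [0.1, 0.3, 0.5]
width: -0.003
```

```bash
python3 - <<'E'
from h import *
print(tcp_reader(),delta([.058,.045,.113]))
c,t=load();Z=R.from_euler("z",t);T=np.array(tcp_reader())/1000
ims=[]
for n,(w) in(("top",0),("side",0)):
    p=manip.capture(n);im=p["image"].copy()
    tip=Z.apply(T-[0,0,.073])+[*c,0];u=proj(p,tip)
    for X in ([.042,.15,.07],[.042,-.15,.07],[-.07,-.15,.07],[-.07,.15,.07]):
        cv2.circle(im,tuple(int(round(v)) for v in proj(p,Z.apply(X)+[*c,0])),2,(0,0,255),-1)
    cv2.circle(im,tuple(int(round(v)) for v in u),2,(0,255,0),-1)
    ims.append(cv2.resize(im[130:330,200:460],None,fx=1.5,fy=1.5))
    
cv2.imwrite("pics/c1.png",np.hstack(ims))
E
```

```text
[ 56.6  47.9 149.4] (array([ 3.64, -0.15, -0.29]), array([-0.   ,  0.   , -0.001]))
```

View pics/c1.png

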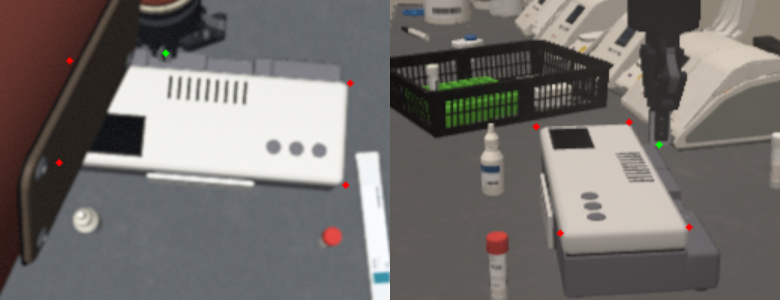

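The tip hangs over the rear ledge as modelled. I'll descend gently to touch.

>>> apply_moves:
  deltas:
    - {"translation":[1,-0.2,-0.2],"rot":[0,0,0],"grip":1}
    - {"translation":[2,-0.2,-0.2],"rot":[0,0,0],"grip":1}
    - {"translation":[2.6,-0.2,-0.2],"rot":[0,0,0],"grip":1}
    - {"translation":[3,-0.2,-0.2],"rot":[0,0,0],"grip":1}
    - {"translation":[3.2,-0.2,-0.2],"rot":[0,0,0],"grip":1}
    - {"translation":[3.3,-0.2,-0.2],"rot":[0,0,0],"grip":1}
    - {"translation":[3.4,-0.2,-0.2],"rot":[0,0,0],"grip":1}
    - {"translation":[3.5,-0.2,-0.2],"rot":[0,0,0],"grip":1}
    - {"translation":[3.55,-0.2,-0.2],"rot":[0,0,0],"grip":1}
    - {"translation":[3.55,-0.2,-0.2],"rot":[0,0,0],"grip":1}

```text
time: 4.65
tcp_pos: [0.6555, -0.1354, 0.1144]
ee_rot: [0.516, -0.484, 0.516, 0.484]
ft_force: [0.3, -0.8, -0.7]
width: -0.0
```

```bash
python3 -c "
from h import *
s=manip.state();print(tcp_reader(s),s['ft_force'],s['moment'])"
```

```text
[ 59.1  45.4 114.4] [ 0.30983377 -0.83430971 -0.67508622] [0.00137949 0.01216662 0.00405721]
```

>>> apply_moves:
  deltas:
    - {"translation":[0.03,0,0],"rot":[0,0,0],"grip":1}
    - {"translation":[0.06,0,0],"rot":[0,0,0],"grip":1}
    - {"translation":[0.09,0,0],"rot":[0,0,0],"grip":1}
    - {"translation":[0.12,0,0],"rot":[0,0,0],"grip":1}
    - {"translation":[0.15,0,0],"rot":[0,0,0],"grip":1}
    - {"translation":[0.17,0,0],"rot":[0,0,0],"grip":1}
    - {"translation":[0.19,0,0],"rot":[0,0,0],"grip":1}
    - {"translation":[0.2,0,0],"rot":[0,0,0],"grip":1}
    - {"translation":[0.2,0,0],"rot":[0,0,0],"grip":1}
    - {"translation":[0.2,0,0],"rot":[0,0,0],"grip":1}

```text
time: 5.9
tcp_pos: [0.6555, -0.1354, 0.1127]
ee_rot: [0.516, -0.484, 0.516, 0.484]
ft_force: [-1.9, 0.6, 4.8]
width: -0.003
```

Touching the ledge at about 5 N. I'll sweep right at this height.

>>> apply_moves:
  deltas:
    - {"translation":[-0.01,0,-0.4],"rot":[0,0,0],"grip":1}
    - {"translation":[-0.01,0,-0.8],"rot":[0,0,0],"grip":1}
    - {"translation":[-0.01,0,-1.2],"rot":[0,0,0],"grip":1}
    - {"translation":[-0.01,0,-1.6],"rot":[0,0,0],"grip":1}
    - {"translation":[-0.01,0,-2.0],"rot":[0,0,0],"grip":1}
    - {"translation":[-0.01,0,-2.5],"rot":[0,0,0],"grip":1}
    - {"translation":[-0.01,0,-3.0],"rot":[0,0,0],"grip":1}
    - {"translation":[-0.01,0,-3.5],"rot":[0,0,0],"grip":1}
    - {"translation":[-0.01,0,-3.8],"rot":[0,0,0],"grip":1}
    - {"translation":[-0.01,0,-3.8],"rot":[0,0,0],"grip":1}

```text
time: 7.15
tcp_pos: [0.6532, -0.1739, 0.1127]
ee_rot: [0.516, -0.484, 0.516, 0.484]
ft_force: [-0.3, 1.9, 5.3]
width: 0.002
```

```bash
python3 -c "
from h import *
s=manip.state();print(tcp_reader(s),s['ft_force'],s['moment'])"
```

```text
[ 59.2   6.9 112.7] [-0.27342989  1.87657176  5.25424366] [ 0.42371113  0.0041032  -0.00692364]
```

Still supported on the ledge. I'll continue towards the notch.

>>> apply_moves:
  deltas:
    - {"translation":[0,0,-0.3],"rot":[0,0,0],"grip":1}
    - {"translation":[0,0,-0.6],"rot":[0,0,0],"grip":1}
    - {"translation":[0,0,-0.9],"rot":[0,0,0],"grip":1}
    - {"translation":[0,0,-1.2],"rot":[0,0,0],"grip":1}
    - {"translation":[0,0,-1.5],"rot":[0,0,0],"grip":1}
    - {"translation":[0,0,-1.8],"rot":[0,0,0],"grip":1}
    - {"translation":[0,0,-2.1],"rot":[0,0,0],"grip":1}
    - {"translation":[0,0,-2.4],"rot":[0,0,0],"grip":1}
    - {"translation":[0,0,-2.8],"rot":[0,0,0],"grip":1}
    - {"translation":[0,0,-2.8],"rot":[0,0,0],"grip":1}

```text
time: 8.4
tcp_pos: [0.6513, -0.2016, 0.1125]
ee_rot: [0.516, -0.484, 0.516, 0.484]
ft_force: [-0.6, 0.3, 0.1]
width: 0.001
```

```bash
python3 -c "
from h import *
s=manip.state();print(tcp_reader(s),s['ft_force'],s['moment'])"
```

```text
[ 59.  -21.  112.5] [-0.60898083  0.32514412  0.06781385] [-0.00117998 -0.01933251 -0.0130606 ]
```

The force vanished, so the tip is over the notch. Now press down slowly.

>>> apply_moves:
  deltas:
    - {"translation":[0.4,0,0],"rot":[0,0,0],"grip":1}
    - {"translation":[0.75,0,0],"rot":[0,0,0],"grip":1}
    - {"translation":[0.95,0,0],"rot":[0,0,0],"grip":1}
    - {"translation":[1.05,0,0],"rot":[0,0,0],"grip":1}
    - {"translation":[1.15,0,0],"rot":[0,0,0],"grip":1}
    - {"translation":[1.25,0,0],"rot":[0,0,0],"grip":1}
    - {"translation":[1.35,0,0],"rot":[0,0,0],"grip":1}
    - {"translation":[1.45,0,0],"rot":[0,0,0],"grip":1}
    - {"translation":[1.55,0,0],"rot":[0,0,0],"grip":1}
    - {"translation":[1.6,0,0],"rot":[0,0,0],"grip":1}

```text
time: 9.65
tcp_pos: [0.6513, -0.2013, 0.0964]
ee_rot: [0.516, -0.484, 0.516, 0.484]
ft_force: [-2.2, 0.9, 4.5]
width: 0.001
```

```bash
python3 - <<'E'
from h import *
s=manip.state();print(tcp_reader(s),s['ft_force'])
p=manip.capture("side");cv2.imwrite("pics/d.png",cv2.resize(p["image"][190:340,250:450],None,fx=2.5,fy=2.5))
E
```

```text
[ 59.  -20.6  96.4] [-2.16311402  0.87439081  4.48777036]
```

View pics/d.png

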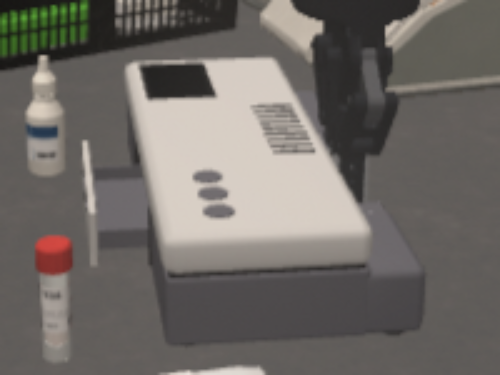

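The tray has sprung out (front wall at crop (90,200)). I'll rise clear and go over the front well.

>>> apply_moves:
  deltas:
    - {"translation":[-0.6,0,0],"rot":[0,0,0],"grip":1}
    - {"translation":[-2.5,0,0],"rot":[0,0,0],"grip":1}
    - {"translation":[-6,0,0],"rot":[0,0,0],"grip":1}
    - {"translation":[-9,0,0],"rot":[0,0,0],"grip":1}
    - {"translation":[-9,0,0],"rot":[0,0,0],"grip":1}
    - {"translation":[-9,5,0.7],"rot":[0,0,0],"grip":1}
    - {"translation":[-9,10,1.4],"rot":[0,0,0],"grip":1}
    - {"translation":[-9,15.5,2.1],"rot":[0,0,0],"grip":1}
    - {"translation":[-9,15.5,2.1],"rot":[0,0,0],"grip":1}
    - {"translation":[-9,15.5,2.1],"rot":[0,0,0],"grip":1}

```text
time: 10.95
tcp_pos: [0.4987, -0.1709, 0.1871]
ee_rot: [0.516, -0.484, 0.516, 0.483]
ft_force: [1.0, -0.3, 0.6]
width: 0.0
```

```bash
python3 - <<'E'
from h import *
s=manip.state();T=tcp_reader(s);print(T,s['ft_force'])
c,t=load();Z=R.from_euler("z",t);ims=[]
for n in("top","side"):
    p=manip.capture(n);im=p["image"].copy()
    for r in manip.find_in(p,"tray_well")[:1]:print(n,r["score"],np.round(r["position"]),np.round(Z.inv().apply(at_z(p,r["position"],.02)-[*c,0]),3))
    for X,k in (([-.120,.058,.045],(0,0,255)),([-.120,-.058,.045],(0,0,255)),([-.096,0,.02],(255,0,0)),(np.array(T)/1000-[0,0,.073],(0,255,0))):
        cv2.circle(im,tuple(int(round(v)) for v in proj(p,Z.apply(X)+[*c,0])),1,k,-1)
    ims.append(cv2.resize(im[190:340,240:420],None,fx=2.2,fy=2.2))
cv2.imwrite("pics/e.png",np.hstack(ims))
E
```

```text
[-95.2  -0.  187.1] [ 0.98513738 -0.27445056  0.63644545]
top 0.52 [362. 278.] [-0.111 -0.05   0.02 ]
side 0.89 [289. 271.] [-0.093  0.012  0.02 ]
```

View pics/e.png

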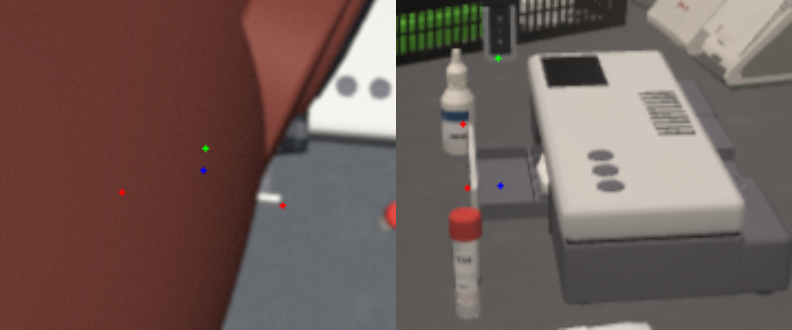

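The tip is above the open well, whose centre is near reader x=-94. Lowering to about 8 mm above the floor.

>>> apply_moves:
  deltas:
    - {"translation":[2,0,0],"rot":[0,0,0],"grip":1}
    - {"translation":[4,0,0],"rot":[0,0,0],"grip":1}
    - {"translation":[5,0,0],"rot":[0,0,0],"grip":1}
    - {"translation":[6,0,0],"rot":[0,0,0],"grip":1}
    - {"translation":[6.8,0,0],"rot":[0,0,0],"grip":1}
    - {"translation":[7.4,0,0],"rot":[0,0,0],"grip":1}
    - {"translation":[8,0,0],"rot":[0,0,0],"grip":1}
    - {"translation":[8.5,0,0],"rot":[0,0,0],"grip":1}
    - {"translation":[8.5,0,0],"rot":[0,0,0],"grip":1}
    - {"translation":[8.5,0,0],"rot":[0,0,0],"grip":1}

```text
time: 12.4
tcp_pos: [0.4981, -0.1705, 0.1017]
ee_rot: [0.516, -0.484, 0.516, 0.484]
ft_force: [2.0, -0.2, -0.3]
width: -0.001
```

```bash
python3 - <<'E'
from h import *
s=manip.state();print(tcp_reader(s),s['ft_force'])
p=manip.capture("side");cv2.imwrite("pics/f.png",cv2.resize(p["image"][190:340,230:410],None,fx=3,fy=3))
E
```

```text
[-95.8   0.4 101.7] [ 2.00184813 -0.2252648  -0.29158553]
```

View pics/f.png

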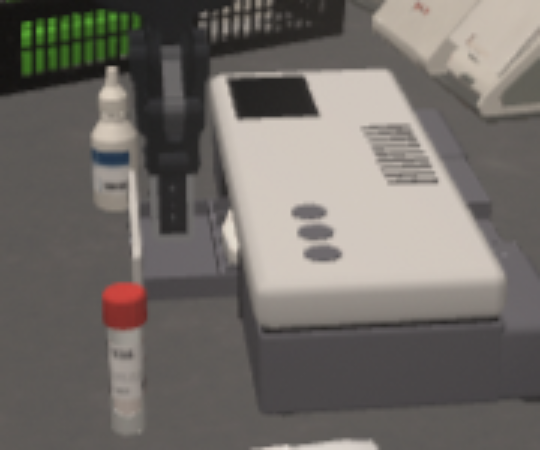

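The tip is in the well behind the front wall, clear of the cartridge. Drawing out gently.

>>> apply_moves:
  deltas:
    - {"translation":[0,0.2,0],"rot":[0,0,0],"grip":1}
    - {"translation":[0,0.4,0],"rot":[0,0,0],"grip":1}
    - {"translation":[0,0.6,0],"rot":[0,0,0],"grip":1}
    - {"translation":[0,0.8,0],"rot":[0,0,0],"grip":1}
    - {"translation":[0,1.1,0],"rot":[0,0,0],"grip":1}
    - {"translation":[0,1.4,0],"rot":[0,0,0],"grip":1}
    - {"translation":[0,1.8,0],"rot":[0,0,0],"grip":1}
    - {"translation":[0,2.2,0],"rot":[0,0,0],"grip":1}
    - {"translation":[0,2.6,0],"rot":[0,0,0],"grip":1}
    - {"translation":[0,3.0,0],"rot":[0,0,0],"grip":1}

```text
time: 13.7
tcp_pos: [0.4677, -0.1685, 0.1015]
ee_rot: [0.516, -0.484, 0.516, 0.484]
ft_force: [1.8, -0.1, 1.0]
width: 0.003
```

>>> apply_moves:
  deltas:
    - {"translation":[0,0.4,0],"rot":[0,0,0],"grip":1}
    - {"translation":[0,0.8,0],"rot":[0,0,0],"grip":1}
    - {"translation":[0,1.1,0],"rot":[0,0,0],"grip":1}
    - {"translation":[0,1.4,0],"rot":[0,0,0],"grip":1}
    - {"translation":[0,1.6,0],"rot":[0,0,0],"grip":1}
    - {"translation":[0,1.8,0],"rot":[0,0,0],"grip":1}
    - {"translation":[0,1.9,0],"rot":[0,0,0],"grip":1}
    - {"translation":[0,2.0,0],"rot":[0,0,0],"grip":1}
    - {"translation":[0,2.1,0],"rot":[0,0,0],"grip":1}
    - {"translation":[0,2.1,0],"rot":[0,0,0],"grip":1}

```text
time: 14.95
tcp_pos: [0.4477, -0.1673, 0.1016]
ee_rot: [0.516, -0.484, 0.515, 0.483]
ft_force: [4.6, 0.8, -2.7]
width: 0.003
```

```bash
python3 -c "
from h import *
s=manip.state();print(tcp_reader(s),s['ft_force'])"
```

```text
[-146.3    0.4  101.6] [ 4.55135074  0.83138734 -2.73381169]
```

>>> apply_moves:
  deltas:
    - {"translation":[0,0.03,0],"rot":[0,0,0],"grip":1}
    - {"translation":[0,0.06,0],"rot":[0,0,0],"grip":1}
    - {"translation":[0,0.09,0],"rot":[0,0,0],"grip":1}
    - {"translation":[0,0.1,0],"rot":[0,0,0],"grip":1}
    - {"translation":[0,0.1,0],"rot":[0,0,0],"grip":1}
    - {"translation":[0,0.1,0],"rot":[0,0,0],"grip":1}
    - {"translation":[0,0.1,0],"rot":[0,0,0],"grip":1}
    - {"translation":[0,0.1,0],"rot":[0,0,0],"grip":1}
    - {"translation":[0,0.1,0],"rot":[0,0,0],"grip":1}
    - {"translation":[0,0.1,0],"rot":[0,0,0],"grip":1}

```text
time: 16.2
tcp_pos: [0.4476, -0.1674, 0.1017]
ee_rot: [0.516, -0.485, 0.515, 0.483]
ft_force: [8.9, 1.0, -5.8]
width: 0.002
```

```bash
python3 - <<'E'
from h import *
s=manip.state();print(tcp_reader(s),s['ft_force'])
E
```

```text
[-146.4    0.3  101.7] [ 8.882298    1.03089254 -5.77146769]
```

One more millimetre of command gave no motion and the force rose, so the tray is at its stop. I'll back off the wall and rise out.

>>> apply_moves:
  deltas:
    - {"translation":[0,-0.2,0],"rot":[0,0,0],"grip":1}
    - {"translation":[0,-0.5,0],"rot":[0,0,0],"grip":1}
    - {"translation":[0,-0.6,0],"rot":[0,0,0],"grip":1}
    - {"translation":[0,-0.6,0],"rot":[0,0,0],"grip":1}
    - {"translation":[-1,-0.6,0],"rot":[0,0,0],"grip":1}
    - {"translation":[-2.5,-0.6,0],"rot":[0,0,0],"grip":1}
    - {"translation":[-6,-0.6,0],"rot":[0,0,0],"grip":1}
    - {"translation":[-10,-0.6,0],"rot":[0,0,0],"grip":1}
    - {"translation":[-14,-0.6,0],"rot":[0,0,0],"grip":1}
    - {"translation":[-18,-0.6,0],"rot":[0,0,0],"grip":1}

```text
time: 17.45
tcp_pos: [0.4517, -0.1674, 0.2836]
ee_rot: [0.516, -0.484, 0.516, 0.484]
ft_force: [0.8, 0.4, -0.6]
width: -0.002
```

>>> apply_moves:
  deltas:
    - {"translation":[0,0,5],"rot":[0,0,0],"grip":1}
    - {"translation":[0,0,10],"rot":[0,0,0],"grip":1}
    - {"translation":[0,0,15],"rot":[0,0,0],"grip":1}
    - {"translation":[0,0,20],"rot":[0,0,0],"grip":1}
    - {"translation":[0,0,25],"rot":[0,0,0],"grip":1}
    - {"translation":[0,0,30],"rot":[0,0,0],"grip":1}
    - {"translation":[0,0,35],"rot":[0,0,0],"grip":1}
    - {"translation":[0,0,40],"rot":[0,0,0],"grip":1}
    - {"translation":[0,0,40],"rot":[0,0,0],"grip":1}
    - {"translation":[0,0,40],"rot":[0,0,0],"grip":1}

```text
time: 18.7
tcp_pos: [0.4772, 0.2314, 0.2818]
ee_rot: [0.515, -0.484, 0.516, 0.484]
ft_force: [0.6, 0.1, 0.0]
width: -0.001
```

```bash
python3 - <<'E'
from h import *
c,t=load();Z=R.from_euler("z",t);ims=[]
print(manip.state()["ft_force"])
for n in("top","side"):
    p=manip.capture(n);im=p["image"].copy()
    for X in ([-.1625,.058,.045],[-.1625,-.058,.045]):
        cv2.circle(im,tuple(int(round(v)) for v in proj(p,Z.apply(X)+[*c,0])),1,(0,0,255),-1)
    for o in("dropper","tube","pouch"):
        print(n,o,[np.round(r["position"]) for r in manip.find_in(p,o)[:1]])
    ims.append(cv2.resize(im[140:360,220:480],None,fx=1.5,fy=1.5))
cv2.imwrite("pics/g.png",np.hstack(ims))
E
```

```text
[0.63254618 0.11391676 0.01302779]
top dropper [array([256., 280.])]
top tube [array([417., 290.])]
top pouch [array([453., 282.])]
side dropper [array([268., 240.])]
side tube [array([270., 306.])]
side pouch [array([279., 354.])]
```

View pics/g.png

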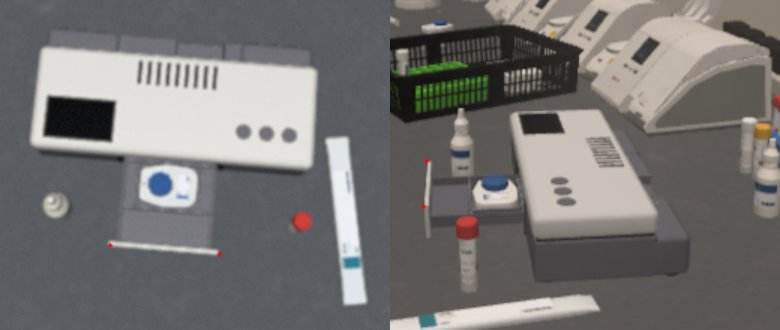

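The tray's front wall sits on the predicted 90 mm marks (crop (110,244)–(220,253)). The cartridge is in its seat and the bystanders haven't moved. Handing in.

```bash
python3 -c "
from workcell import manip
print(manip.job_done())"
```

```text
the job is handed in; nothing more can be done
None
```

The tray is fully out at its stop, and I handed the job in at about 19 s of the 64 s allowed.

- **Finding the notch:** I swept the shut fingertips along the rear ledge with about 5 N of contact. The ledge was last felt at reader y = +7 mm, and support was gone at y = -21 mm. That fits the notch seen in the top picture, centred near y = -22 mm.
- **Releasing the tray:** I pressed the pad down about 6 mm with 4.5 N, and the side picture showed the tray sprung part-way out.
- **Drawing it out:** With a fingertip in the front well, I drew the tray forward. At the end, one more millimetre of command gave no motion and the force rose from about 5 N to 9 N, so I took that as the stop. I then backed off the wall, rose out and moved the arm clear.

**Last checks:**
- The front wall lines up with the modelled 90 mm position in both views.
- The cartridge lies in its seat and was not touched.
- The dropper, tube and pouch are where they started: within 2 px in the top view. In the side view the dropper and pouch are within 1 px, and the tube reading differs by 5 px. I put that down to detector scatter, since the top view shows no such shift.
- The wrist force is about zero.

**One disagreement:** the fingertip stopped about 2.7 mm short of where the model put the stop. The part-way tray also looked about 2–3 mm further back than modelled, so I read this as reader pose error.

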